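# Slide the crooked food tub home on the stack

### The arm

A 7-joint arm with a two-finger parallel gripper is mounted at the origin on a cart in front of the work surface, level with it; the furniture and walls round the work are solid. World frame = base frame: x ahead of the robot, y to its left, z up, the work surface at z = 0. Lengths are in mm, angles in rad, forces in N, time in s.
With the tool pointing down it reaches from about 375 to 925 mm from the base axis. Payload 3.1 kg.
Tool frame: the origin (TCP) lies midway between the tips of the shut fingers; the grasp point (between the pads) lies 19 mm behind it; x points along the fingers, z is the direction in which the jaws open and shut, and the axes are right-handed (so a half turn about x gives the same grasp; the last joint's range is limited). The gripper opens to 85 mm and grips with 20 to 120 N. Pads are 22 mm wide; open, the fingers measure 114 mm over their backs; the gripper's body (76 mm by 85 mm) begins 54 mm behind the grasp point. The pads swing forward as they close: fully open they stand 13 mm farther back than shut.
Start: joints at [-1.247, 0.383, 0.044, 1.598, -0.018, 1.161, -0.05], TCP at [266.091, 593.042, 231.269] pointing down, gripper open.
Joint ranges: [-2.61, 2.61], [-0.41, 2.15], [-1.48, 1.57], [0, 2.5], [-1.57, 4.71], [0.05, 1.97], [-2.85, 2.85]. Speed limits (rad/s): [2.79, 2.79, 3.14, 3.14, 3.14, 3.14, 3.14].

### API

Orientations are given as a 3x3 rotation matrix whose columns are the frame's x, y, z axes.
In Python, from cell import * gives the robot as it stands.
- The arm moves only by the shell command python3 -m jog 'ROWS' [OPENING] [FORCE]. ROWS is JSON, a list that holds one entry, the list of rows, each a list of 4 numbers: the shift along the tool's x, y, z in mm, then the turn about the tool's x in degrees. In form: [[[x, y, z, twist], ...]]. A call has 1 to 20 rows; each row shifts and turns the pose as measured when the row begins, along the tool's axes as they then stand; what a row does not reach is not made up. A row lasts 1/8 s, in which the tool goes at most 62.5 mm and 10.7 degrees, less where a joint would pass 70% of its speed; a pose out of reach is approached as far as the arm can. A call with a gripper value outside its range is refused whole. OPENING is the closure, from 0 (fully open) to 1 (shut), set as the call begins (- or left out, the last holds). The fingers move at their own pace and stop on an object; FORCE is the grip in N (left out, the last holds). Time passes only in rows, so rows that do not move let the fingers close. It gives the time, the measured TCP pose, the force and the opening at its end, in the units of the state.
- sense(): the state, without advancing time (a new reading comes with each control period).
- camera(name): name is "scene" or "side" or "wrist"; returns a dict with "color" (384x512x3 uint8, red, green, blue), "range_z" (384x512 float32, mm along the optical axis (not along the pixel's ray), 0 where there is no reading), "camera_matrix" (3x3 intrinsics, pixels), "extrinsics" (4x4, takes a point from camera to world coordinates). Camera axes: x right, y up, looking along -z (the intrinsics and any distortion apply to the point x, -y, -z); pixel columns grow to the right and rows downward; lengths in mm; the calibration is good to about 2 mm. A picture is of the moment at which its call begins.
- hand_in(): hands the job in, once; it reports no verdict.
Trained networks look in a picture, given as the dict that the camera call returned (one of the last four; its "shot" number tells which), for a name from the list of things; names that differ only in an ending like _2 or _b are one class to them, and where a whole thing is asked for, a point or a joint stands for the part that bears it (a point fixed in the world has none). Each returns a list of dicts, best first, with "confidence" (0 to 1); they miss things now and then, are a little off and sometimes report something else, mostly with a low value. They report only what shows in the picture. A call takes as long as a camera call.
- find_in(picture, query): "rect" ([left, top, right, bottom] as shares, 0 to 1, of the picture: columns of its width, rows of its height, round what is visible of it).
The state is a dict: "time_s": time; "joints": joint angles; "qd": joint speeds; "joint_efforts": joint torques, N m; "eef_pos": TCP position; "orientation": TCP orientation; "force": force on the tool from outside, world axes, zero at the start; "wrist_torque": the same for the moment, N m; "grip_width": finger opening in mm.
Only numpy, scipy, OpenCV 4.12 (cv2) and the standard library are available. Lean on these libraries where they do the work, as an engineer would, in place of code of your own. Each camera call takes 0.05 s, during which the arm holds its last target.

### The job

The shallow food tub has been dumped crooked on the bigger tub, its feet riding on top of the lid. It is too wide to grip: push it square and along until all four of its feet drop into the four recesses of the lid and it lies flat on the lid with no gap, without shoving the lower tub along the counter, and leave the other things on the counter alone.

Things in the scene. Friction and masses are not known exactly. Their poses are not given: they have to be found in the camera images.
- lower_tub: Lower, bigger lidded tub: grey body 156 x 196 mm (x by y) under a grey lid 168 x 224 mm with four recesses; stands loose on the counter, 1.7 kg, and slides under a push of some 11 to 18 N. Origin: centre of its underside; z up, y along its length, x across it and away from the robot. Lid top 84 mm above the origin.
- tub_mid (a point): Point at lid-top height over the lower tub's middle (fixed to the tub, not the lid). Lid recesses: 23 mm square, 8 mm deep, 36 mm either way across (x) and 54 mm either way along (y) from the lid's middle. The loose lid is true across, but lies up to 9 mm off this point either way along y, untold: find the recesses by feel. It shifts only under more than 15 N.
- upper_tub_c (a point): Upper, shallow lidded tub: grey with a white lid flush with its straight sides, 112 x 170 mm (x by y), 60 mm high with feet, 0.5 to 0.95 kg. Point at its centre, 30 mm above the feet's bottoms; y along its length, x away from the robot. Riding on the lid the point is 114 mm above the lower tub's origin; with all feet in, 108 mm (underside on the lid). It slides under 2 to 7 N.
- upper_tub_feet (a point): Middle of the four feet's bottoms, under the upper tub. Feet: tapered, round, 6 mm high, 16 mm across at the tip, 20 mm at the root, 36 mm (x) and 54 mm (y) from this point. At the start it is 16 to 25 mm towards -x of point tub_mid, up to 30 mm either way in y, twisted up to 0.15 rad. Feet drop in by themselves from 2 to 3 mm off when square; if only one side drops, the tub leans: press its high edge.
- tape_roll_c (a point): Bystander: roll of brown tape lying flat, 92 mm across, 48 mm high; point at its centre.
- dip_cup_a_c (a point): Bystander: small white cup, 76 mm across, 47 mm high; point at its centre.
- calculator_c (a point): Bystander: grey desk calculator lying flat, 125 x 78 x 16 mm; point at its centre.

How it is judged:
By the outcome, as a careful person would: the job done as asked, in the order asked, and still so for the second after the job is handed in, with the robot touching nothing.
It also fails if it takes over 67 s, if anything falls off the work surface, if the arm or the gripper's body presses on something with over 40 N, if the wrist force passes 120 N, or if a joint passes its speed limit or range.

## Working session

There is one attempt and no reset: what is moved stays moved. The work goes in short steps, Python scripts to look and compute and a shell command to move; the robot and the scene stay as the last step left them, time stands still between calls to the robot, and variables do not carry over. Pictures are saved under pics/ and viewed, and the job is handed in when it is done.

```bash
ls; mkdir -p pics; cat > h.py <<'E'
from cell import *
import numpy as np, cv2
def cloud(p):
    d=p["range_z"];K=np.array(p["camera_matrix"]);T=np.array(p["extrinsics"])
    v,u=np.mgrid[0:d.shape[0],0:d.shape[1]]
    x=(u-K[0,2])/K[0,0]*d;y=(v-K[1,2])/K[1,1]*d
    P=np.stack([x,-y,-d],-1)@T[:3,:3].T+T[:3,3]
    P[d<=0]=np.nan
    return P
def save(p,n): cv2.imwrite(f"pics/{n}.png",p["color"][...,::-1])
E
python3 - <<'E'
from h import *
s=sense();print(s["time_s"],s["eef_pos"],s["orientation"],s["force"])
for n in["scene","side"]:
    p=camera(n);save(p,n+"0");np.save(f"pics/{n}0.npy",cloud(p))
    for q in["lower_tub","upper_tub_c","tape_roll_c","dip_cup_a_c","calculator_c"]:
        r=find_in(p,q)[:2];print(n,q,[(np.round(np.array(a["rect"])*[512,384,512,384]),round(a["confidence"],2)) for a in r])
print(sense()["time_s"])
E
```

```text
pics
0.0 [265.73289173 592.15385529 229.81978213] [[-9.71581607e-04 -9.12376828e-01  4.09350193e-01]
 [-2.54893034e-03  4.09351316e-01  9.12373281e-01]
 [-9.99996279e-01 -1.56960029e-04 -2.72330319e-03]] [-0.69297147 -0.04620006  0.58415014]
scene lower_tub [(array([199., 183., 287., 234.]), 0.86), (array([291., 183., 312., 206.]), 0.7)]
scene upper_tub_c [(array([203., 167., 268., 201.]), 0.9)]
scene tape_roll_c [(array([315., 251., 352., 292.]), 0.76)]
scene dip_cup_a_c [(array([291., 184., 312., 205.]), 0.54)]
scene calculator_c [(array([117., 199., 157., 224.]), 0.87)]
side lower_tub [(array([219., 180., 308., 260.]), 0.79)]
side upper_tub_c [(array([239., 164., 311., 237.]), 0.88)]
side tape_roll_c [(array([278., 129., 300., 158.]), 0.85)]
side dip_cup_a_c [(array([182., 180., 206., 207.]), 0.59)]
side calculator_c [(array([314., 303., 379., 351.]), 0.77)]
0.6
```

View pics/scene0.png

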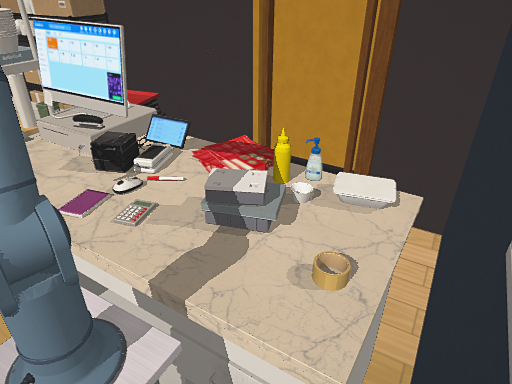

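View pics/side0.png

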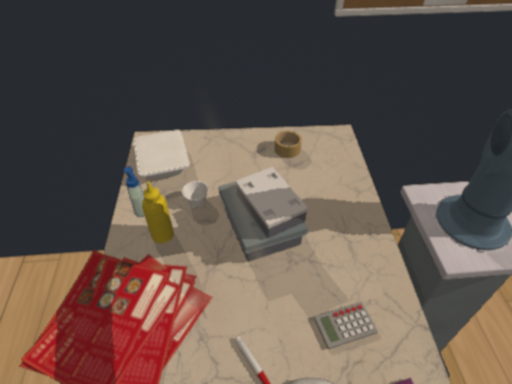

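```bash
python3 - <<'E'
import numpy as np
for n in["scene","side"]:
    P=np.load(f"pics/{n}0.npy").reshape(-1,3);P=P[~np.isnan(P[:,0])]
    m=(P[:,0]>250)&(P[:,0]<950)&(abs(P[:,1])<500)&(P[:,2]<250)
    Q=P[m];h,e=np.histogram(Q[:,2],np.arange(-10,170,5));print(n,list(zip(e.astype(int),h)))
    for lo,hi in[(70,100),(130,160)]:
        q=Q[(Q[:,2]>lo)&(Q[:,2]<hi)];print(lo,len(q),q.mean(0),np.percentile(q,[1,99],axis=0))
E
```

```text
scene [(np.int64(-10), np.int64(269)), (np.int64(-5), np.int64(30900)), (np.int64(0), np.int64(5040)), (np.int64(5), np.int64(1288)), (np.int64(10), np.int64(1380)), (np.int64(15), np.int64(525)), (np.int64(20), np.int64(420)), (np.int64(25), np.int64(451)), (np.int64(30), np.int64(460)), (np.int64(35), np.int64(424)), (np.int64(40), np.int64(426)), (np.int64(45), np.int64(1409)), (np.int64(50), np.int64(583)), (np.int64(55), np.int64(100)), (np.int64(60), np.int64(199)), (np.int64(65), np.int64(180)), (np.int64(70), np.int64(183)), (np.int64(75), np.int64(181)), (np.int64(80), np.int64(843)), (np.int64(85), np.int64(66)), (np.int64(90), np.int64(127)), (np.int64(95), np.int64(131)), (np.int64(100), np.int64(136)), (np.int64(105), np.int64(117)), (np.int64(110), np.int64(132)), (np.int64(115), np.int64(129)), (np.int64(120), np.int64(131)), (np.int64(125), np.int64(124)), (np.int64(130), np.int64(168)), (np.int64(135), np.int64(186)), (np.int64(140), np.int64(1037)), (np.int64(145), np.int64(30)), (np.int64(150), np.int64(26)), (np.int64(155), np.int64(31)), (np.int64(160), np.int64(
[... 974 characters left out ...]
9)), (np.int64(100), np.int64(132)), (np.int64(105), np.int64(139)), (np.int64(110), np.int64(125)), (np.int64(115), np.int64(130)), (np.int64(120), np.int64(141)), (np.int64(125), np.int64(151)), (np.int64(130), np.int64(138)), (np.int64(135), np.int64(320)), (np.int64(140), np.int64(1041)), (np.int64(145), np.int64(1175)), (np.int64(150), np.int64(37)), (np.int64(155), np.int64(42)), (np.int64(160), np.int64(55))]
70 2109 [670.99385623   1.95873912  84.41779907] [[ 503.38009079 -128.97251987   70.61285563]
 [ 944.685574     88.68834583   99.44409003]]
130 2753 [620.68553437 -17.16784543 143.83727237] [[ 509.44746583 -115.9652865   131.13575217]
 [ 933.09125596   70.01917139  157.48967087]]
```

The scene view shows the upper tub (px 203-268, 167-201) sitting crooked over the lower tub (199-287, 183-234). The cup and a mustard bottle stand behind it, the tape is to the right and the calculator to the left. Next I'll fit rectangles.

```bash
cat >> h.py <<'E'
from scipy.optimize import minimize
def fit(q,L,W,x0):
    # rectangle W (x) by L (y) containing points: robust; minimise outside - plus edge coverage
    def loc(p,q):
        c,s=np.cos(p[2]),np.sin(p[2]);d=q-p[:2]
        return np.c_[d[:,0]*c+d[:,1]*s,-d[:,0]*s+d[:,1]*c]
    def cost(p):
        l=loc(p,q);o=np.maximum(abs(l)-[W/2,L/2],0);return np.minimum(o,8).sum()
    r=minimize(cost,x0,method="Nelder-Mead",options=dict(xatol=.01,fatol=.01,initial_simplex=[x0,[x0[0]+10,x0[1],x0[2]],[x0[0],x0[1]+10,x0[2]],[x0[0],x0[1],x0[2]+.1]]))
    return r.x,r.fun/len(q),loc(r.x,q)
def sel(P,lo,hi,c=(620,-20),R=170):
    P=P.reshape(-1,3);P=P[~np.isnan(P[:,0])]
    return P[(P[:,2]>lo)&(P[:,2]<hi)&(np.hypot(P[:,0]-c[0],P[:,1]-c[1])<R)]
E
python3 - <<'E'
from h import *
for n in["scene","side"]:
    P=np.load(f"pics/{n}0.npy")
    for nm,lo,hi,L,W in[("up",137,150,170,112),("lid",78,90,224,168)]:
        q=sel(P,lo,hi)
        r=cv2.minAreaRect(q[:,:2].astype(np.float32))
        p,f,l=fit(q[:,:2],L,W,[r[0][0],r[0][1],0.1]); p2,f2,_=fit(q[:,:2],L,W,[r[0][0],r[0][1],-0.3])
        print(n,nm,len(q),np.median(q[:,2]),r,"fit",p.round(3),f,p2.round(3),f2,np.percentile(l,[0.5,99.5],axis=0).round(1).tolist())
        im=np.zeros((500,500,3),np.uint8)
        for a in q:
            cv2.circle(im,(int(250-(a[1]+20)*1.5),int(250-(a[0]-620)*1.5)),1,(255,255,255),-1)
        cv2.imwrite(f"pics/{n}_{nm}.png",im)
a=np.hstack([np.vstack([cv2.imread(f"pics/{n}_{m}.png") for m in("up","lid")]) for n in("scene","side")])
cv2.imwrite("pics/all.png",cv2.resize(a,(600,600)))
E
```

```text
scene up 1094 142.08567017126427 ((582.9799194335938, -23.903961181640625), (117.47747802734375, 170.2682647705078), 23.953981399536133) fit [ 5.82712e+02 -2.42640e+01  4.09000e-01] 0.038478811358255115 [ 5.82716e+02 -2.42750e+01  4.09000e-01] 0.038478277540696056 [[-57.0, -84.3], [58.3, 84.2]]
scene lid 863 82.0482217356066 ((604.85400390625, -37.8958740234375), (171.60931396484375, 224.51235961914062), 15.75778579711914) fit [ 6.04037e+02 -3.85290e+01  2.79000e-01] 0.01596518261696124 [ 6.04042e+02 -3.85280e+01  2.79000e-01] 0.015965569040614896 [[-84.2, -111.8], [84.7, 110.7]]
side up 2243 144.97160934478495 ((585.7533569335938, -24.546836853027344), (113.55175018310547, 174.2594451904297), 23.370603561401367) fit [ 5.85582e+02 -2.40210e+01  4.14000e-01] 0.010569770656082994 [ 5.85589e+02 -2.40230e+01  4.13000e-01] 0.010566713148868456 [[-56.0, -84.8], [56.0, 84.9]]
side lid 1527 85.05771824602175 ((608.2003173828125, -38.36277770996094), (168.36892700195312, 227.07315063476562), 15.826401710510254) fit [ 6.07865e+02 -3.75580e+01  2.73000e-01] 0.006546533130481341 [ 6.07839e+02 -3.75460e+01  2.73000e-01] 0.006550706858092222 [[-82.5, -111.6], [83.6, 111.9]]
```

View pics/all.png

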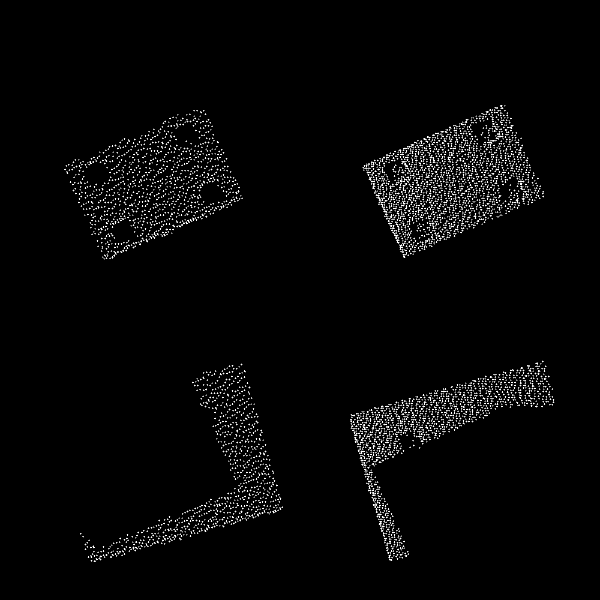

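Both fits agree: the lid is near (606,-38) with yaw 0.276, and the upper tub is near (584,-24) with yaw 0.411. The side cloud also shows one open recess (px 405,437 of the mosaic), so I'll check that against the lid edges and turn the tool square to the lid.

```bash
cat >> h.py <<'E'
LID=np.array([606.,-38.]);YAW=.276
def rot(a): return np.array([[np.cos(a),-np.sin(a)],[np.sin(a),np.cos(a)]])
def tolid(p,c=LID,y=YAW): return (np.asarray(p)[...,:2]-c)@rot(y)
def to(xl,yl,z):
    s=sense();R=np.array(s["orientation"]);e=np.array(s["eef_pos"])
    g=np.r_[LID+rot(YAW)@[xl,yl],z]
    a=np.degrees(np.arctan2(R[1,2],R[0,2])-YAW)
    print("t",round(s["time_s"],2),"lidxy",tolid(e).round(1),"z",e[2].round(1),"jaw deg rel lid x",a.round(1),"tilt",R[2,0].round(4),"F",np.array(s["force"]).round(1),"w",s["grip_width"],"-> tool shift",(R.T@(g-e)).round(1))
E
python3 - <<'E'
from h import *
P=np.load("pics/side0.npy").reshape(-1,3);c=[607.85,-37.5]
l=tolid(P,c,.273)
# low points inside lid region, near visible recess
m=(abs(l[:,0]-36)<22)&(abs(l[:,1]-54)<22)
for i in range(20,62,3):
    print(i,[ (lambda k: round(float(np.nanmedian(P[k,2])),0) if k.any() else None)(m&(abs(l[:,0]-i)<1.5)&(abs(l[:,1]-j)<1.5)) for j in range(36,76,3)])
E
python3 -m jog '[[[0,0,0,-10],[0,0,0,-10],[0,0,0,-10],[0,0,0,-10],[0,0,0,0]]]' 0
python3 -c "
from h import *
to(-115,19,230)"
```

```text
20 [145.0, 144.0, 144.0, 144.0, 145.0, 147.0, 145.0, 145.0, 147.0, 145.0, 143.0, 141.0, None, None]
23 [None, 145.0, 147.0, 146.0, 145.0, 145.0, 145.0, None, 145.0, 146.0, 145.0, 145.0, 145.0, 145.0]
26 [143.0, 147.0, 145.0, 111.0, 145.0, 144.0, 145.0, 144.0, None, 146.0, 145.0, 145.0, 145.0, None]
29 [143.0, None, 78.0, 143.0, 78.0, 111.0, 144.0, 111.0, 146.0, 115.0, 146.0, 145.0, 122.0, 133.0]
32 [144.0, 112.0, 83.0, 108.0, 143.0, 126.0, 112.0, 122.0, 128.0, 115.0, 128.0, 109.0, 128.0, 96.0]
35 [116.0, 109.0, 114.0, 119.0, 122.0, 77.0, 122.0, 77.0, None, None, 84.0, 85.0, 85.0, None]
38 [None, 86.0, 85.0, 76.0, None, 77.0, None, 77.0, None, None, 86.0, None, 85.0, None]
41 [86.0, 83.0, 82.0, 80.0, 77.0, None, 77.0, 76.0, None, None, None, 86.0, 86.0, 86.0]
44 [87.0, 86.0, 80.0, None, 79.0, 77.0, 80.0, 77.0, None, None, 84.0, 84.0, None, 86.0]
47 [86.0, None, 84.0, 84.0, None, 84.0, None, 87.0, None, 85.0, 85.0, None, 87.0, 85.0]
50 [85.0, 84.0, 85.0, 86.0, None, 87.0, 86.0, 85.0, 85.0, 84.0, 85.0, 84.0, 86.0, 85.0]
53 [None, 86.0, 84.0, 85.0, 84.0, None, 85.0, 84.0, 85.0, 84.0, 85.0, 86.0, 85.0, None]
56 [86.0, 86.0, 85.0, 86.0, 85.0, 85.0, 87.0, 88.0, 87.0, 85.0, 84.0, None, 86.0, 84.0]
59 [None, None, None, 83.0, None, None, None, None, None, None, None, None, None, None]
time_s: 1.23
eef_pos: [266.2, 593.1, 231.6]
orientation: [[0.0, -0.956, -0.293], [0.0, -0.293, 0.956], [-1.0, -0.0, 0.0]]
force: [0.0, 0.4, 0.5]
grip_width: 85.8
t 1.23 lidxy [-155.   699.9] z 231.6 jaw deg rel lid x 91.2 tilt -1.0 F [0.  0.4 0.5] w 85.81331056369791 -> tool shift [   1.4  -25.6 -681.6]
```

Seen in the side cloud, the recess (y 41–62, far x edge about 46) agrees with the lid edges to within about 2 mm. Next I'll move over to the near side.

```bash
python3 -m jog '[[[0,-2,-55,0],[0,-2,-55,0],[0,-2,-55,0],[0,-2,-55,0],[0,-2,-55,0],[0,-2,-55,0],[0,-2,-55,0],[0,-2,-55,0],[0,-2,-55,0],[0,-2,-55,0],[0,-2,-55,0],[0,0,-40,1.2],[0,0,0,0]]]' 0
python3 -c "
from h import *
to(-115,19,88)"
```

```text
time_s: 2.85
eef_pos: [473.5, -37.6, 232.3]
orientation: [[0.011, -0.973, -0.23], [0.012, -0.23, 0.973], [-1.0, -0.013, 0.009]]
force: [0.3, 1.1, 0.9]
grip_width: 85.7
t 2.85 lidxy [-127.4   36.5] z 232.3 jaw deg rel lid x 87.5 tilt -0.9999 F [0.3 1.1 0.9] w 85.6672927581967 -> tool shift [144.3 -11.2 -18.2]
```

```bash
python3 -m jog '[[[35,-2,-9,-1.5],[40,-2,-9,-0.7],[40,-2,0,0],[0,0,0,0]]]' 0
python3 -c "
from h import *
to(-115,19,88)
p=camera('wrist');save(p,'w1')"
```

```text
time_s: 3.35
eef_pos: [487.6, -47.1, 116.6]
orientation: [[0.016, -0.964, -0.265], [0.017, -0.265, 0.964], [-1.0, -0.02, 0.012]]
force: [-0.8, -0.2, 0.2]
grip_width: 85.8
t 3.35 lidxy [-116.4   23.5] z 116.6 jaw deg rel lid x 89.5 tilt -0.9997 F [-0.8 -0.2  0.2] w 85.77737168893718 -> tool shift [28.6 -0.8 -4.8]
```

View pics/w1.png

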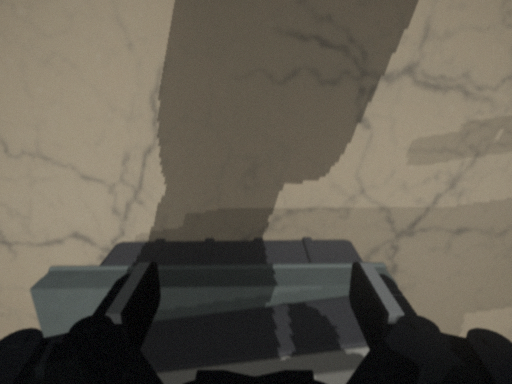

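The wrist picture shows both fingers clear of the near face, with the tub at the bottom edge of the picture. I'll descend and approach.

```bash
python3 -m jog '[[[14,0,-2,-0.5],[14,0,-2,0],[0,0,0,0],[0,-8,0,0],[0,-5,0,0],[0,0,0,0]]]' 0
python3 -c "
from h import *
to(-67,19,90)"
```

```text
time_s: 4.15
eef_pos: [509.7, -45.7, 94.5]
orientation: [[0.032, -0.961, -0.275], [0.019, -0.274, 0.961], [-0.999, -0.036, 0.01]]
force: [-0.7, -0.4, 0.1]
grip_width: 85.2
t 4.15 lidxy [-94.7  18.9] z 94.5 jaw deg rel lid x 90.1 tilt -0.9993 F [-0.7 -0.4  0.1] w 85.24423684258332 -> tool shift [  5.5 -27.6   0. ]
```

```bash
python3 -m jog '[[[2,-4,0,0],[1,-4,0,0],[1,-4,0,0],[1,-4,0,0],[0,0,0,0]]]' 0
python3 -c "
from h import *
to(-67,19,90)"
```

```text
time_s: 4.78
eef_pos: [519.6, -42.1, 88.1]
orientation: [[0.017, -0.961, -0.276], [0.019, -0.276, 0.961], [-1.0, -0.022, 0.013]]
force: [-1.2, -0.9, 0.2]
grip_width: 85.6
t 4.78 lidxy [-84.3  19.6] z 88.1 jaw deg rel lid x 90.2 tilt -0.9997 F [-1.2 -0.9  0.2] w 85.6070337673146 -> tool shift [ -1.6 -17.3  -0.6]
```

```bash
python3 -m jog '[[[-1,-4,0,0],[0,-4,0,0],[0,-2,0,0],[0,0,0,0]]]' 0
cat > look.py <<'E'
from h import *
import sys
to(-67,19,90)
for n in sys.argv[2:]:
    p=camera(n);P=cloud(p);save(p,n+sys.argv[1])
    q=sel(P,130,150,R=150)
    # drop gripper: keep points near plane
    q=q[abs(q[:,2]-np.median(q[:,2]))<5]
    u,_,_=fit(q[:,:2],170,112,[590,-24,.35])
    l=sel(P,78,90);v,_,_=fit(l[:,:2],224,168,[606,-38,.276])
    print(n,"upper",u.round(3),len(q),"lid",v.round(3),len(l),"rel",(rot(v[2]).T@(u[:2]-v[:2])).round(1),"rel fixed lid",(rot(YAW).T@(u[:2]-v[:2])).round(1),"dyaw",(u[2]-v[2]).round(3), "zup",np.median(q[:,2]).round(1))
    # plane tilt of top in lid frame
    L=tolid(q,u[:2],YAW);A=np.c_[L,np.ones(len(L))];print("   tilt",np.linalg.lstsq(A,q[:,2],rcond=None)[0].round(4))
E
python3 look.py 1 scene side
```

```text
time_s: 5.28
eef_pos: [528.5, -38.5, 88.5]
orientation: [[0.014, -0.961, -0.277], [0.019, -0.277, 0.961], [-1.0, -0.019, 0.014]]
force: [-1.9, -0.1, -0.1]
grip_width: 85.4
t 5.28 lidxy [-74.7  20.6] z 88.5 jaw deg rel lid x 90.3 tilt -0.9997 F [-1.9 -0.1 -0.1] w 85.40470598717646 -> tool shift [-1.3 -7.7 -1.6]
scene upper [ 5.85295e+02 -3.23790e+01  4.99000e-01] 387 lid [ 6.03744e+02 -3.87640e+01  2.81000e-01] 950 rel [-16.   11.3] rel fixed lid [-16.   11.2] dyaw 0.218 zup 141.9
   tilt [2.200000e-03 2.100000e-03 1.416132e+02]
side upper [ 5.95385e+02 -2.21530e+01  3.20000e-01] 2106 lid [ 6.07701e+02 -3.74060e+01  2.72000e-01] 1382 rel [-7.8 18. ] rel fixed lid [-7.7 18. ] dyaw 0.048 zup 145.1
   tilt [-1.300000e-03 -3.000000e-04  1.450016e+02]
```

View pics/side1.png

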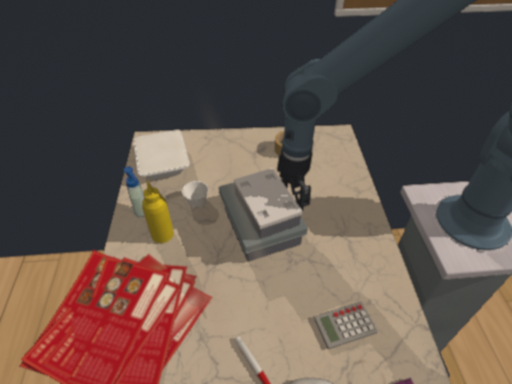

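The side view (tub at px 235-303, 170-232) shows the tub turning square as planned: dyaw is 0.048, x offset is -7.8, and the lid hasn't moved. The scene view is blocked by the arm, so I'm ignoring its fit. I'll continue.

```bash
python3 -m jog '[[[0,-2.5,0,0.3],[0,-2.5,0,0],[0,0,0,0]]]' 0
python3 look.py 2 side
```

```text
time_s: 5.75
eef_pos: [533.1, -36.7, 88.5]
orientation: [[0.014, -0.962, -0.272], [0.02, -0.271, 0.962], [-1.0, -0.019, 0.015]]
force: [-2.1, -0.2, -0.7]
grip_width: 85.5
t 5.75 lidxy [-69.8  21.1] z 88.5 jaw deg rel lid x 90.0 tilt -0.9997 F [-2.1 -0.2 -0.7] w 85.47054644950575 -> tool shift [-1.5 -2.8 -2.1]
side upper [ 5.99111e+02 -2.21390e+01  2.93000e-01] 2107 lid [ 6.07685e+02 -3.77200e+01  2.72000e-01] 1337 rel [-4.1 17.3] rel fixed lid [-4.  17.3] dyaw 0.021 zup 145.1
   tilt [-1.800000e-03 -6.000000e-04  1.449887e+02]
```

```bash
python3 -m jog '[[[0,-2,0,0],[0,-1.5,0,0],[0,0,0,0]]]' 0
python3 look.py 3 side; python3 -c "
from h import *
to(-67,19,90)
p=camera('side');P=cloud(p)
for _ in range(1):
  q=sel(P,130,150,R=150);q=q[abs(q[:,2]-np.median(q[:,2]))<5];u,_,_=fit(q[:,:2],170,112,[590,-24,.35]);print(u)"
```

```text
time_s: 6.18
eef_pos: [535.7, -36.2, 88.4]
orientation: [[0.012, -0.963, -0.27], [0.02, -0.27, 0.963], [-1.0, -0.017, 0.016]]
force: [-3.2, 0.3, 0.7]
grip_width: 85.4
t 6.17 lidxy [-67.2  20.9] z 88.4 jaw deg rel lid x 89.9 tilt -0.9997 F [-3.2  0.3  0.7] w 85.42601558922637 -> tool shift [-1.6 -0.2 -1.9]
side upper [ 6.01598e+02 -2.20490e+01  2.87000e-01] 2112 lid [ 6.07768e+02 -3.74790e+01  2.73000e-01] 1284 rel [-1.8 16.5] rel fixed lid [-1.7 16.5] dyaw 0.014 zup 145.0
   tilt [-1.400000e-03 -1.700000e-03  1.449512e+02]
t 6.22 lidxy [-67.2  20.9] z 88.4 jaw deg rel lid x 89.9 tilt -0.9997 F [-3.4  0.   0. ] w 85.59345257289816 -> tool shift [-1.6 -0.2 -1.9]
[ 6.01721063e+02 -2.20987873e+01  2.85798117e-01]
```

```bash
python3 -m jog '[[[0,-1.8,0,0],[0,-0.5,0,0],[0,0,0,0]]]' 0
cat >> h.py <<'E'
def edges(P,yaw=YAW):
    "outer edges in lid-yaw frame (about LID) of lid top and upper top"
    out={}
    for nm,lo,hi in(("lid",78,90),("up",138,151)):
        l=tolid(sel(P,lo,hi));
        def e(ax,sgn,o):
            v=[]
            for b in o:
                k=l[abs(l[:,1-ax]-b)<2.5]
                if len(k)>4: v.append((sgn*l[0:0,0].sum()+ (k[:,ax].max() if sgn>0 else k[:,ax].min())))
            return np.round(np.array(v),1)
        r=range(-60,61,15)
        out[nm]=dict(xf=e(0,1,[y+10 for y in r]),xn=e(0,-1,[y+10 for y in r]),yp=e(1,1,range(-40,81,12)),ym=e(1,-1,range(-40,81,12)))
    return out
E
python3 look.py 4 side
python3 -c "
from h import *
p=camera('side');
for k,v in edges(cloud(p)).items(): print(k,v)"
```

```text
time_s: 6.65
eef_pos: [537.6, -36.0, 88.4]
orientation: [[0.011, -0.963, -0.27], [0.02, -0.269, 0.963], [-1.0, -0.016, 0.016]]
force: [-3.6, -0.5, 0.2]
grip_width: 85.7
t 6.65 lidxy [-65.3  20.6] z 88.4 jaw deg rel lid x 89.8 tilt -0.9997 F [-3.6 -0.5  0.2] w 85.66895822258472 -> tool shift [-1.7  1.7 -1.6]
side upper [ 6.03495e+02 -2.17740e+01  2.86000e-01] 2109 lid [ 6.07726e+02 -3.76870e+01  2.74000e-01] 1267 rel [ 0.2 16.5] rel fixed lid [ 0.3 16.5] dyaw 0.012 zup 145.1
   tilt [-2.000000e-04 -1.700000e-03  1.449856e+02]
lid {'xf': array([85.4, 86.1, 83.9, 85.8, 85.8, 85.2, 85.5, 85.1, 85.5]), 'xn': array([ 56.8,  58.5,  56.2, -81.6, -82.7,  57.7,  55.8, -81.4, -81.3]), 'yp': array([111.2, 111. , 111.6, 110.6, 112.6, 111. , 112.2, 111.3, 110.7,
       110.8, 110.9]), 'ym': array([  95.4,   93.4,   96.5,   95.3,   95.3,   95.4,   94.4,   96.7,
       -112.6, -113. , -113.4])}
up {'xf': array([59.1, 59.1, 58.7, 58.4, 56.9, 56.5, 57.2, 58.2, 57.5]), 'xn': array([-55.2, -55.9, -67.1, -54.1, -51.6, -53.4, -53.8, -51.4, -54.8]), 'yp': array([101. , 100.9, 101.2, 100.6, 102.2, 101.5, 102.4, 103.2, 101.7]), 'ym': array([-70.9, -68.1, -70.7, -65.8, -68.7, -70.4, -69.4, -70.2, -69.2])}
```

The x gap is right: far lid edge at 85.5 and far face at about 58, so 27.5 against the 28 needed. It's nearly square, and about 17 mm remain in -y. Now I'll back off, lift and turn for the end push.

```bash
python3 -m jog '[[[0,10,0,0],[0,10,0,0],[-50,0,0,0],[-40,0,0,0],[0,0,0,10],[0,0,0,10],[0,0,0,10],[0,0,0,10],[0,0,0,10],[0,0,0,10],[0,0,0,10],[0,0,0,10],[0,0,0,10],[0,0,0,0]]]' 0.3
python3 -c "
from h import *
to(0,135,180);print(sense()['joints'])
for n in ('side','scene'):
  for k,v in edges(cloud(camera(n))).items(): print(n,k,v)"
```

```text
time_s: 8.5
eef_pos: [522.6, -46.9, 186.8]
orientation: [[0.046, -0.215, 0.975], [0.023, 0.976, 0.215], [-0.999, 0.012, 0.049]]
force: [0.1, 0.1, 0.2]
grip_width: 59.8
t 8.5 lidxy [-82.7  14.2] z 186.8 jaw deg rel lid x -3.4 tilt -0.9987 F [0.1 0.1 0.2] w 59.80716386623983 -> tool shift [ 12.  125.3  75. ]
[-0.60787549  0.19484431  0.70386957  2.00064795 -0.18640011  0.9559034
  0.40574659]
side lid {'xf': array([84.9, 82. , 83.9, 82.7, 85.8, 85.5, 85.7, 85.4, 85.6]), 'xn': array([-83.1, -83.2,  55.8, -80.6,  57.2,  55.8,  55.8, -83. , -81.8]), 'yp': array([110.1, 111.7, 112. , 111.5, 110.2, 111.8, 112. , 110.5, 110.6,
       111.6, 111. ]), 'ym': array([  95.2,   94.2,   94. ,   93.8,   95.2,   97.1,   94.3,   95.4,
       -111.7, -115.4, -114.5])}
side up {'xf': array([56.9, 56.8, 58.8, 58.4, 53.4, 57.5, 57.5, 57.9, 57.3]), 'xn': array([-52.2, -52.7, -52.6, -53. , -53.1, -54.5, -54. , -54.4, -53.8]), 'yp': array([101.6, 101.2, 101.4, 100.5, 100.7, 102.2, 101.5, 102. , 102.5]), 'ym': array([-69.1, -70.3, -70.6, -70.2, -67.4, -66.7, -69.3, -67.8, -67.2])}
scene lid {'xf': array([-48.9, -44.1, -47.3, -43.9, -44.2, -46.9, -43.3, -47.3, -45.6]), 'xn': array([-86.9, -85.2, -81.2, -85.2, -85.4, -84.1, -84.7, -86.3, -83.4]), 'yp': array([110.5, -66.5, -67.3, -64.6, -65.1, -65.1, -66.2, -73. , -67.3,
       -64.6, -65.3]), 'ym': array([-111.1, -111.8, -108.8, -107.2, -110.4, -111.7, -110. , -110.5,
       -111.3, -112. , -110.5])}
scene up {'xf': array([54.5, 56.8, 52.2, 57.8, 50. , 57.3, 38.5, 39. , -2.4]), 'xn': array([-55.3, -54.5, -58. , -58.2, -57.1, -56.3, -52. , -56.2, -56.3]), 'yp': array([ 97.2, 100.9, 101.6,  99.6, 101.8, 101.8,  48.7,  29.9,  26. ]), 'ym': array([-68.6, -65.3, -65.7, -66. , -66.5, -67.6, -67.4, -65.1, -65.7])}
```

```bash
python3 -m jog '[[[0,45,15,-1.5],[0,45,20,-1.5],[0,35,20,-0.4],[0,5,20,0],[0,0,0,0]]]' 0.3
python3 -c "
from h import *
to(0,132,92)"
```

```text
time_s: 9.22
eef_pos: [565.2, 101.6, 192.9]
orientation: [[0.049, -0.284, 0.958], [0.024, 0.959, 0.283], [-0.998, 0.009, 0.054]]
force: [0.0, -1.3, -0.6]
grip_width: 59.9
t 9.22 lidxy [ -1.2 145.4] z 192.9 jaw deg rel lid x 0.6 tilt -0.9985 F [ 0.  -1.3 -0.6] w 59.8693855225742 -> tool shift [100.6 -14.4  -4.4]
```

```bash
python3 -m jog '[[[35,0,-1,0.3],[35,0,-1,0.3],[22,0,-1,0],[0,0,0,0]]]' 0.3
python3 -c "
from h import *
to(0,112.5,94)"
```

```text
time_s: 9.72
eef_pos: [565.3, 98.7, 99.3]
orientation: [[0.049, -0.273, 0.961], [0.024, 0.962, 0.272], [-0.999, 0.01, 0.054]]
force: [-0.7, -0.9, 0.2]
grip_width: 60.3
t 9.72 lidxy [ -1.9 142.6] z 99.3 jaw deg rel lid x 0.0 tilt -0.9985 F [-0.7 -0.9  0.2] w 60.2783274135879 -> tool shift [  5.1 -30.2   1.6]
```

```bash
python3 -m jog '[[[3,-8,2,0],[2,-8,0,0],[0,-8,0,0],[0,-4,0,0],[0,0,0,0]]]' 0.3
python3 look.py 5 side
```

```text
time_s: 10.35
eef_pos: [577.4, 70.3, 97.6]
orientation: [[0.053, -0.272, 0.961], [0.027, 0.962, 0.27], [-0.998, 0.012, 0.059]]
force: [-0.6, 0.4, -0.5]
grip_width: 59.7
t 10.35 lidxy [  2. 112.] z 97.6 jaw deg rel lid x -0.1 tilt -0.9982 F [-0.6  0.4 -0.5] w 59.746179697454984 -> tool shift [  2.4 -93.2 -69.2]
side upper [ 6.05072e+02 -2.45190e+01  3.01000e-01] 1109 lid [ 6.07582e+02 -3.74050e+01  2.72000e-01] 1203 rel [ 1.  13.1] rel fixed lid [ 1.1 13.1] dyaw 0.029 zup 145.1
   tilt [-4.40000e-03  1.90000e-03  1.45085e+02]
```

```bash
python3 -m jog '[[[1,-3,0,0],[1,-3,-0.3,0],[0,-3,-0.3,0],[0,0,0,0]]]' 0.3
python3 look.py 6 side scene;python3 -c "
from h import *
for n in ('side','scene'):
  for k,v in edges(cloud(camera(n))).items(): print(n,k,v)"
```

```text
time_s: 10.9
eef_pos: [579.3, 67.5, 95.9]
orientation: [[0.052, -0.278, 0.959], [0.033, 0.961, 0.276], [-0.998, 0.018, 0.06]]
force: [0.2, 2.2, -0.4]
grip_width: 59.7
t 10.9 lidxy [  3.  108.8] z 95.9 jaw deg rel lid x 0.2 tilt -0.9981 F [ 0.2  2.2 -0.4] w 59.665440192444485 -> tool shift [  0.1 -89.5 -70.6]
side upper [ 6.07044e+02 -2.79050e+01  3.14000e-01] 1077 lid [ 6.07582e+02 -3.74270e+01  2.72000e-01] 1244 rel [2.  9.3] rel fixed lid [2.1 9.3] dyaw 0.042 zup 145.2
   tilt [-3.700000e-03 -7.000000e-04  1.450938e+02]
scene upper [ 6.02141e+02 -2.65840e+01  3.05000e-01] 1090 lid [ 6.04096e+02 -3.81760e+01  2.81000e-01] 996 rel [ 1.3 11.7] rel fixed lid [ 1.3 11.7] dyaw 0.024 zup 142.0
   tilt [3.900000e-03 2.300000e-03 1.418403e+02]
side lid {'xf': array([85.4, 84.4, 83.9, 85.6, 85.6, 85.5, 85.7, 85.2, 84.9]), 'xn': array([59.3, 56.3, 57.7, 57.7, 55.8, 57.7, 55.9, 55.1, 55.4]), 'yp': array([112.4, 112.1, 110.9, 110.9, 110.7, 111.4, 111.3, 111.8, 111.5,
       111.3, 111.5]), 'ym': array([ 106.7,   88.5,   88.8,   88.2,   91.1,   90.8,   96.2,   90.8,
       -113.1, -113.7, -113.3
[... 304 characters left out ...]
 , -75.3])}
scene lid {'xf': array([-49.9, -41.5, -45.6, -44.7, -41. , -44.5, -44.1, -47.2, -44.9]), 'xn': array([-81.7, -84.4, -84.8, -85.5, -85.4, -84.5, -84.7, -84.3, -84.5]), 'yp': array([110.3, 112.4, -73.1, -73.3, -70.9, -71.6, -72.4, -72.7, -69.9,
       -73.7, -75.3]), 'ym': array([-111.3, -108.8, -109.5, -107.3, -108.2, -111.7, -109.7, -110.5,
       -111.9, -106.5, -107.3])}
scene up {'xf': array([58.4, 56.4, 60.1, 55.5, 58.9, 58. , 56.8, 57.7, 51.4]), 'xn': array([-53.7, -54. , -53.1, -56.7, -53.8, -53.7, -56.9, -56.8, -56.3]), 'yp': array([120.5,  98.4,  88.9,  93.4,  95.6,  93. , 109.9,  86.9,  84.7]), 'ym': array([-74.6, -74.2, -72.3, -72. , -73.2, -73.7, -73.4, -71.5, -72.1])}
```

View pics/scene6.png

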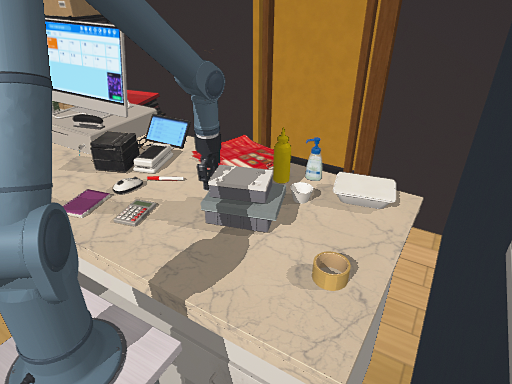

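The tub is still riding on the lid (px 208-272, 165-200) with about 10 mm of y left. It has turned slightly CCW (about 0.025) and moved about 1 mm in +x, dragged by the tool. I'll twist by about 1.2° and ease back in x while pushing.

```bash
python3 -m jog '[[[0,-1.5,-1,0.7],[0,-2,-1,0.7],[0,-1.5,-1,0],[0,0,0,0]]]' 0.3
python3 look.py 7 side scene;python3 -c "
from h import *
for n in ('side','scene'):
  for k,v in edges(cloud(camera(n))).items(): print(n,k,v)"
```

```text
time_s: 11.6
eef_pos: [578.8, 62.5, 95.9]
orientation: [[0.055, -0.254, 0.966], [0.034, 0.967, 0.253], [-0.998, 0.019, 0.062]]
force: [-0.4, 3.8, 0.3]
grip_width: 60.2
t 11.6 lidxy [  1.2 104.1] z 95.9 jaw deg rel lid x -1.2 tilt -0.9979 F [-0.4  3.8  0.3] w 60.183780776700594 -> tool shift [  0.2 -86.5 -66.7]
side upper [ 6.05949e+02 -3.37230e+01  3.05000e-01] 1063 lid [ 6.07786e+02 -3.74500e+01  2.74000e-01] 1360 rel [-0.8  4.1] rel fixed lid [-0.8  4.1] dyaw 0.031 zup 145.0
   tilt [-2.300000e-03  1.000000e-04  1.449687e+02]
scene upper [ 6.01643e+02 -3.20370e+01  3.08000e-01] 1089 lid [ 6.03709e+02 -3.85330e+01  2.75000e-01] 947 rel [-0.2  6.8] rel fixed lid [-0.2  6.8] dyaw 0.033 zup 142.0
   tilt [4.20000e-03 3.00000e-03 1.41843e+02]
side lid {'xf': array([85.3, 85.2, 81. , 83.9, 85.8, 85.2, 84.6, 84.7, 85.6]), 'xn': array([ 56. ,  56.2,  55.5,  54.5,  54.9,  52.9,  54.6,  52.7, -79.8]), 'yp': array([112.4, 111.7, 110.7, 110.7, 111.1, 111.9, 110.2, 109. , 110.3,
       110.5, 111.6]), 'ym': array([ 101.9,   82.2,   82.6,   83.3,   83.5,   90.2,   84.8,   86.5,
       -111.6, -1
[... 316 characters left out ...]
4, -78.8])}
scene lid {'xf': array([-49.5, -47.5, -43. , -45.5, -46.6, -45.5, -47.5, -48.6, -44.8]), 'xn': array([-82.4, -84.3, -86.2, -84.5, -84.7, -84.1, -83.1, -83. , -85.1]), 'yp': array([109.5, 111.2, 108.8, -76.7, -79.7, -77.5, -88.1, -75.8, -83.1,
       -74.2, -78.2]), 'ym': array([-111. , -111.4, -109.5, -107.5, -111.2, -111.8, -109.2, -110.8,
       -105.5, -109.6, -110.2])}
scene up {'xf': array([55.4, 55.6, 51.2, 55. , 54.9, 56. , 51.5, 54.8, 47.2]), 'xn': array([-55.7, -56.5, -56.8, -58.9, -58.3, -57.7, -58. , -61.3, -58.8]), 'yp': array([ 96.4,  88.9,  89.7,  91.4,  89.1,  85.9, 107. ,  90.8,  85.2]), 'ym': array([-79.9, -77.6, -77.9, -78.5, -79. , -79.3, -76.7, -74.4, -75.3])}
```

y is about 5 mm off, x about -1, and the yaw is still about 0.03 because friction from the sideways drag turned it. I'll back off 3 mm, twist more and push with only the +x finger to square it.

```bash
python3 -m jog '[[[0,3,0,0],[0,1,0.5,3],[0,0,0.5,2],[0,-2,0,0],[0,0,0,0]]]' 0.3
python3 look.py 8 side scene
```

```text
time_s: 12.42
eef_pos: [578.4, 61.5, 95.7]
orientation: [[0.054, -0.164, 0.985], [0.031, 0.986, 0.162], [-0.998, 0.021, 0.058]]
force: [0.1, -0.8, -0.0]
grip_width: 59.9
t 12.43 lidxy [  0.6 103.3] z 95.7 jaw deg rel lid x -6.5 tilt -0.9981 F [ 0.1 -0.8 -0. ] w 59.88266082037446 -> tool shift [  0.4 -91.4 -57.9]
side upper [ 6.0720e+02 -3.8075e+01  2.8200e-01] 1052 lid [ 6.0781e+02 -3.7595e+01  2.7600e-01] 1363 rel [-0.7 -0.3] rel fixed lid [-0.7 -0.3] dyaw 0.006 zup 139.1
   tilt [-4.700000e-03  2.000000e-04  1.390954e+02]
scene upper [ 6.03467e+02 -3.67290e+01  2.84000e-01] 1097 lid [ 6.03724e+02 -3.83870e+01  2.77000e-01] 924 rel [0.2 1.7] rel fixed lid [0.2 1.7] dyaw 0.007 zup 136.0
   tilt [5.400000e-03 1.900000e-03 1.358511e+02]
```

It has dropped: the top went from 145.0 to 139.1 (side) and from 142.0 to 136.0 (scene), which is the full 6 mm, and there's no force on the tool. I'll withdraw and verify.

```bash
python3 -m jog '[[[0,10,0,0],[0,15,0,0],[0,15,0,0],[-50,0,0,0],[-50,10,0,0],[-40,40,0,0],[0,50,0,0],[0,0,0,0]]]' 0.3
python3 look.py 9 side scene;python3 -c "
from h import *
to(0,0,0)
for n in ('side','scene'):
  P=cloud(camera(n))
  for k,v in edges(P).items(): print(n,k,v)
  l=sel(P,125,150);L=tolid(l)
  b=sel(P,78,90);B=tolid(b)
  print('lid z med',np.median(b[:,2]))
  for X in(-40,0,40): print([ (lambda m: (round(float(np.median(l[m,2])),1)) if m.any() else None)((abs(L[:,0]-X)<10)&(abs(L[:,1]-Y)<12)) for Y in(-70,-35,0,35,70)])
P0=np.load('pics/side0.npy')
for k,v in edges(P0).items(): print('start',k,v)
"
```

```text
time_s: 13.52
eef_pos: [544.7, 207.7, 242.4]
orientation: [[0.052, -0.168, 0.984], [0.033, 0.985, 0.167], [-0.998, 0.024, 0.057]]
force: [0.1, 0.9, -0.6]
grip_width: 59.6
t 13.53 lidxy [  8.  253.1] z 242.4 jaw deg rel lid x -6.2 tilt -0.9981 F [ 0.1  0.9 -0.6] w 59.55529539380041 -> tool shift [ 143.5 -244.4  -57.9]
side upper [ 6.06163e+02 -3.71180e+01  2.84000e-01] 1881 lid [ 6.07643e+02 -3.79180e+01  2.71000e-01] 1175 rel [-1.2  1.2] rel fixed lid [-1.2  1.2] dyaw 0.013 zup 139.1
   tilt [-2.300000e-03 -6.000000e-04  1.389939e+02]
scene upper [ 6.03452e+02 -3.68720e+01  2.85000e-01] 1074 lid [ 6.03265e+02 -3.85990e+01  2.79000e-01] 927 rel [0.7 1.6] rel fixed lid [0.7 1.6] dyaw 0.006 zup 136.0
   tilt [3.300000e-03 1.700000e-03 1.358428e+02]
t 13.62 lidxy [  8.  246.6] z 242.4 jaw deg rel lid x -6.6 tilt -0.9981 F [ 0.4 -0.6 -0.7] w 59.76210521514882 -> tool shift [ 238.  -250.9    6.6]
side lid {'xf': array([85.6, 85.2, 83.5, 85. , 86.1, 85.7, 85.4, 85.4, 85.2]), 'xn': array([ 56.3, -82.7, -81. , -81.7, -80.5,  55.5,  55.1,  55.8,  55.8]), 'yp': array([111.5, 109.3, 111.7, 110.4
[... 1178 characters left out ...]
 136.5]
[135.8, 135.7, 136.3, 136.0, 135.2]
start lid {'xf': array([84.3, 85. , 83.8, 85.1, 85.8, 85.3, 85.3, 85.4, 85.5]), 'xn': array([48.7, 44.2, 41.8, 40.8, 38. , 34.8, 33.4, 33.3, 31.4]), 'yp': array([111.1, 110.6, 111.8, 111.4, 112.6, 111.7, 111.4, 111.5, 112.2,
       111.3, 110.7]), 'ym': array([  95.8,   97. ,   98.9,  101.5,  100.9,  103.9,   35.8, -111.9,
       -112.1, -114.1, -114.3])}
start up {'xf': array([49.8, 48. , 46. , 43.2, 41.2, 40.3, 37.9, 35.9, 33.7]), 'xn': array([-61.6, -63.7, -68.2, -67. , -71.5, -73.1, -74.7, -76. , -80. ]), 'yp': array([100.8, 102.4, 105.7, 106.7, 107.8, 108.7,  96.9,   7.4]), 'ym': array([-72.1, -66. , -66.9, -62. , -66.1, -58.9, -61.1, -57. ])}
```

View pics/side9.png

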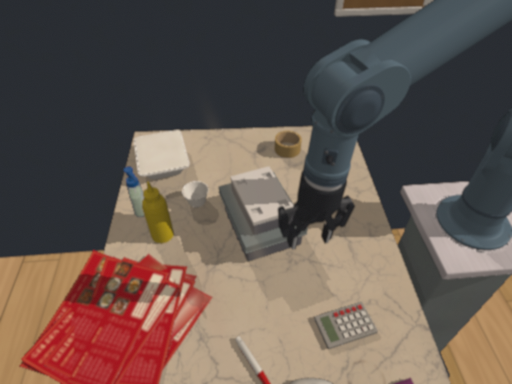

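View pics/scene9.png

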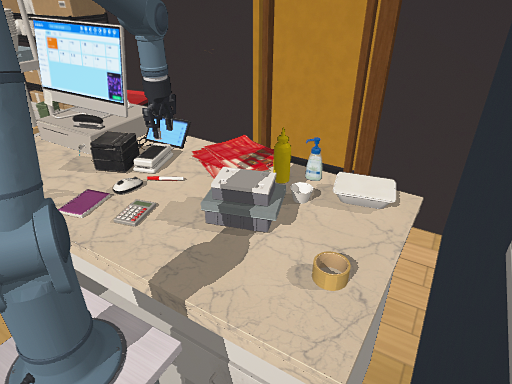

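Both pictures show the upper tub lying flat on the lid: side px 232-293, 168-228 and scene px 210-275, 168-205. Its top is 54 mm above the lid at all 15 points of the grid (60 minus 6). The lid edges haven't moved, the bystanders sit at the same pixels, and the arm is clear. I'll hand in.

```bash
python3 -c "
from h import *
print(hand_in());print(sense()['time_s'])"
```

```text
the job is handed in; nothing more can be done
None
the job is handed in; nothing more can be done
```

The upper tub now lies flat on the lid with all four feet in the recesses, and I handed the job in at about 13.7 s. I pushed it square and across with both open fingers on its near side. Then I pushed it along from its +y end and finished with a nudge from one finger, at which point it dropped in.

**Drop:** its top fell the full 6 mm in both cameras, from 145 to 139 mm (side) and 142 to 136 mm (scene). It now stands 54 mm above the lid everywhere. The height was even to about 1 mm, apart from one point at the tub's edge in the side view that read about 1.5 mm low.

**Disturbance:** the lid edges are within about 1 mm of where they started. I read at most about 4 N on the tool, checking between pushes. In the pictures the tape, cup and calculator had not moved; I did not measure them.

**Disagreements:**
- The two cameras differ by about 3 mm in absolute height, within or near their calibration error, and agree on the height difference.
- The fits of the tub against the lid differ by 1 to 2 mm, within the play of the feet in the recesses.
- During the end push the tub briefly turned about 0.03 rad the wrong way; the one-finger nudge corrected it.

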